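# Make up two roller kits on tray and turntable

## Task

Make up two roller kits. For the blue tray: put the bright steel bearing cup in the middle of the round outline and lay the brass drift lengthwise in the middle of the long outline; for the turntable: set the black bearing cup in the middle of the white mark and the yellow end guard in the middle of the red mark, without letting the turntable turn. Leave the rusty scrap cup where it lies.

Things in the scene. Friction and masses are not known exactly. Their poses are not given: they have to be found in the camera images.
- cup_bright: Bright bare-steel bearing cup: a plain ring standing on its flat face, 56 mm outside and 42 mm inside diameter, 24 mm high. Origin at the centre of its underside, z up. Loose. Each stock part starts flat on the bench; round ones have about 25 mm free all round, and more than that in front of and behind them (along the bench's x) where they lie between tray and turntable.
- cup_black: Black-coated bearing cup: a ring on its flat face, 50 mm outside and 36 mm inside diameter, 28 mm high. Origin at the centre of its underside, z up. Loose.
- cup_rusty: Rust-brown scrap bearing cup, 56 mm outside diameter, 24 mm high, lying among the stock; it is to stay where it is. Origin at the centre of its underside. Loose.
- guard: Yellow end guard: a solid round cap 60 mm in diameter with straight sides up to 18 mm, then a bevel to its flat top (44 mm in diameter) at 26 mm. Origin at the centre of its underside, z up. Loose.
- drift: Brass drift: a hexagonal bar lying on one flat, 110 mm long, 18 mm high and 18 mm across its flats (21 mm at its two side corners, which lie at mid-height), with a 13 mm thick, 12 mm long round nose at the +x end. Origin on the bar's axis at the middle of its length, 9 mm above what it lies on; x along its length, z up at the start (any of the six flats may be down at the end). Loose.
- place_round: Round white outline, 68 mm in diameter, painted on the floor of the blue tray. Origin at its centre on the floor of the tray, 4 mm above the bench; x and y as those of the tray. The tray is fixed to the bench, 170 mm (x) by 150 mm (y), with a 4 mm thick rim whose top is 14 mm above the bench (10 mm above the tray floor); this place lies at (0, 33) mm from the tray's centre.
- place_long: Long white outline, 126 by 34 mm, painted on the floor of the same blue tray, its length along x. Origin at its centre on the tray floor, 4 mm above the bench; axes as the tray's; it lies at (0, -44) mm from the tray's centre, so 77 mm from the round outline.
- mark_white: Round white mark, 68 mm in diameter, on the dark grey turntable. Origin at its centre on the turntable's top face, 24 mm above the bench; x points outward from the turntable's axis, which is 72 mm away, z up. The turntable is a disc 220 mm in diameter.
- mark_red: Round red mark, 68 mm in diameter, on the same turntable, 149 degrees round from the white one (anticlockwise seen from above). Origin at its centre on the top face, 24 mm above the bench; x points outward from the axis, 72 mm away.
- turntable (a joint): Angle of the turntable about its upright axis (rad, anticlockwise from above positive). It turns freely at a slight touch, with no detent or brake, and its start angle is arbitrary.
Things that resemble listed ones, but are neither listed nor needed, are in the scene too. Of the things shaped like the guard, the yellow one is meant.

How it is judged:
At the end, for the whole second after the job is handed in: Bright cup on the round outline, drift on the long outline (lengthwise within 12 degrees), black cup on the white mark, end guard on the red mark, each within 12 mm of its centre and resting flat on it (height within 5 mm), released, all and the turntable at rest (horizontal distance between cup_bright and place_round below 0.012 m and z of cup_bright in the frame of place_round between -0.005 and 0.006 m and linear speed of each of cup_bright, cup_black, guard, drift below 0.02 m/s and angular speed of each of cup_bright, cup_black, guard, drift below 0.2 rad/s and angle between each of cup_bright, cup_black, guard's own z axis and vertical below 0.15 rad and horizontal distance between cup_black and mark_white below 0.012 m and z of cup_black in the frame of mark_white between -0.005 and 0.006 m and horizontal distance between guard and mark_red below 0.012 m and z of guard in the frame of mark_red between -0.005 and 0.006 m and horizontal distance between drift and place_long below 0.012 m and z of drift in the frame of place_long between 0.004 and 0.015 m and angle between the x axis of drift and the x axis of place_long, either way round below 0.21 rad and velocity of joint turntable between -0.1 and 0.1 rad/s and angle between drift's own x axis and vertical between 1.42 and 1.72 rad); the robot touches nothing.
It fails at once if the turntable is turned away from its start angle (a mark shifts by more than 20 mm, about 16 degrees) (distance of mark_white from where it was at the start of the episode above 0.02 m).
It fails at once if the rusty scrap cup is moved by more than 25 mm (distance of cup_rusty from where it was at the start of the episode above 0.025 m).
It also fails if it takes over 96 s, if anything falls off the work surface, if the arm or the gripper's body presses on something with over 40 N, if the wrist force passes 120 N, or if a joint passes its speed limit or range.

## Robot

A 6-joint arm with a two-finger parallel gripper is mounted at the origin on the work surface. World frame = base frame: x ahead of the robot, y to its left, z up, the work surface at z = 0. Lengths are in m, angles in rad, forces in N, time in s.
With the tool pointing down it reaches from about 0.275 to 0.725 m from the base axis. Payload 5.6 kg.
Tool frame: the origin (TCP) lies midway between the tips of the shut fingers; the grasp point (between the pads) lies 19 mm behind it; x points along the fingers, y is the direction in which the jaws open and shut, and the axes are right-handed (so a half turn about x gives the same grasp; the last joint's range is limited). The gripper opens to 85 mm and grips with 20 to 120 N. Pads are 22 mm wide; open, the fingers measure 114 mm over their backs; the gripper's body (76 mm by 85 mm) begins 54 mm behind the grasp point. The pads swing forward as they close: fully open they stand 13 mm farther back than shut.
Start: joints at [1.395, 0.255, 0.108, 0, -1.424, -0.285], TCP at [0.245, 0.493, 0.231] pointing down, gripper open.
Joint ranges: [-2.95, 2.95], [-1.21, 1.97], [-1.09, 1.5], [-2.87, 1.71], [-2.94, -0.07], [-3.05, 3.05]. Speed limits (rad/s): [2.57, 2.57, 3.14, 3.14, 3.14, 3.14].

## Interface

Orientations are given as a 3x3 rotation matrix whose columns are the frame's x, y, z axes.
In Python, from rig import * gives the robot as it stands.
- The arm moves only by the tool move_arm, never from a script. Its argument "rows" is a list of rows, each a list of 7 numbers: the shift along the world's x, y, z in units of 40 mm (1.0 is 40 mm), then the turn, a rotation vector about the world's x, y, z in units of 5 degrees (1.0 is 5 degrees), then the opening, from -1 (shut) to 1 (fully open). A call has 1 to 12 rows; each row shifts and turns the commanded pose from where the row before left it; what a row does not reach is not made up. A row lasts 1/8 s, in which the tool goes at most 62.5 mm and 10.7 degrees, less where a joint would pass 70% of its speed; a pose out of reach is approached as far as the arm can. A call is refused whole if a number of a shift passes 1 or a number of a turn 1, either way. A call with a gripper value outside its range is refused whole. The fingers move at their own pace and stop on an object; "newtons" is the grip in N (left out, the last holds). Time passes only in rows, so rows that do not move let the fingers close. It gives the time, the measured TCP pose, the force and the opening at its end, in the units of the state.
- observe(): the state, without advancing time (a new reading comes with each control period).
- read_camera(name): name is "scene" or "side" or "wrist"; returns the picture (384x512x3 uint8, red, green, blue); there is no depth.
- camera_params(name): a dict with "mtx" (3x3 intrinsics, pixels), "k1" (the pictures are not rectified: a ray, as slopes to the right and down, at radius r is drawn at 1 + k1 r^2 times it, then the intrinsics apply), "world_from_camera" (4x4, takes a point from camera to world coordinates). Camera axes: x right, y up, looking along -z (the intrinsics and any distortion apply to the point x, -y, -z); pixel columns grow to the right and rows downward; lengths in m; the calibration is good to about 2 mm. A picture is of the moment at which its call begins: read the wrist's pose just before it. camera_params takes no time and is no camera call; for the wrist camera it gives the pose at the moment of the call.
- sign_off(): hands the job in, once; it reports no verdict.
The state is a dict: "t": time; "joints": joint angles; "qd": joint speeds; "joint_efforts": joint torques, N m; "eef_pos": TCP position; "tool_rot": TCP orientation; "ft_force": force on the tool from outside, world axes, zero at the start; "wrist_torque": the same for the moment, N m; "width": finger opening in m.
Only numpy, scipy, OpenCV 4.12 (cv2) and the standard library are available. Lean on these libraries where they do the work, as an engineer would, in place of code of your own. Each camera call takes 0.05 s, during which the arm holds its last target.

## Working session

There is one attempt and no reset: what is moved stays moved. The work goes in short steps, Python scripts to look and compute and a tool call to move; the robot and the scene stay as the last step left them, time stands still between calls to the robot, and variables do not carry over. Pictures are saved under pics/ and viewed, and the job is handed in when it is done.

Besides the shell and the picture viewer there is one more tool, called by a JSON object that holds its "fn" and its "kwargs". move_arm: Moves the arm, as the interface text tells. Its arguments: {"type":"object","properties":{"rows":{"type":"array"},"newtons":{"type":"number"}},"required":["rows"]}

```bash
mkdir -p pics; ls; cat > h.py <<'E'
from rig import *
import numpy as np, cv2
def save(img,name): cv2.imwrite('pics/'+name,cv2.cvtColor(img,cv2.COLOR_RGB2BGR))
def ray(cp,u,v):
    m=cp['mtx'];d=np.array([[(u-m[0,2])/m[0,0],(v-m[1,2])/m[1,1]]])
    p=cv2.undistortPoints(np.array([[[u,v]]],float),np.array(m,float),np.array([cp['k1'],0,0,0],float))[0,0]
    T=np.array(cp['world_from_camera']);D=T[:3,:3]@np.array([p[0],-p[1],-1]);return T[:3,3],D
def onz(cp,u,v,z):
    o,D=ray(cp,u,v);return o+D*(z-o[2])/D[2]
def proj(cp,P):
    T=np.array(cp['world_from_camera']);c=T[:3,:3].T@(np.array(P)-T[:3,3]);x=c[0]/-c[2];y=-c[1]/-c[2]
    f=1+cp['k1']*(x*x+y*y);m=np.array(cp['mtx']);q=m@[x*f,y*f,1];return q[:2]
E
python3 - <<'E'
from h import *
s=observe();print({k:np.round(s[k],3).tolist() for k in s})
for n in ['scene','side','wrist']:
    cp=camera_params(n);im=read_camera(n);np.save(f'{n}0.npy',im);save(im,n+'0.png');import pickle;pickle.dump(cp,open(f'{n}0.pkl','wb'));print(n,np.round(cp['world_from_camera'],3).tolist(),np.array(cp['mtx']).round(1).tolist(),cp['k1'])
E
```

```text
pics
{'t': 0.0, 'joints': [1.395, 0.256, 0.107, -0.0, -1.424, -0.285], 'qd': [-0.0, -0.0, 0.0, -0.0, 0.001, -0.001], 'joint_efforts': [-0.002, -38.664, 23.794, 5.365, -0.006, 0.0], 'eef_pos': [0.244, 0.492, 0.23], 'tool_rot': [[-0.001, -0.445, -0.896], [-0.002, -0.896, 0.445], [-1.0, 0.002, -0.0]], 'ft_force': [-0.007, 1.19, -0.067], 'wrist_torque': [-0.055, -0.069, 0.038], 'width': 0.085}
scene [[-0.042, -0.726, 0.687, 1.349], [0.999, -0.019, 0.041, 0.037], [-0.017, 0.688, 0.726, 0.927], [0.0, 0.0, 0.0, 1.0]] [[460.8, 0.0, 249.0], [0.0, 460.8, 186.8], [0.0, 0.0, 1.0]] -0.1088474657058241
side [[0.958, 0.186, -0.219, 0.21], [-0.287, 0.66, -0.694, -1.02], [0.016, 0.728, 0.686, 1.043], [0.0, 0.0, 0.0, 1.0]] [[474.5, 0.0, 255.7], [0.0, 474.5, 195.0], [0.0, 0.0, 1.0]] -0.0547272192102154
wrist [[-0.445, 0.861, 0.248, 0.308], [-0.896, -0.428, -0.121, 0.462], [0.002, -0.276, 0.961, 0.373], [0.0, 0.0, 0.0, 1.0]] [[281.6, 0.0, 256.3], [0.0, 281.6, 189.8], [0.0, 0.0, 1.0]] -0.00028290326260824834
```

View pics/scene0.png

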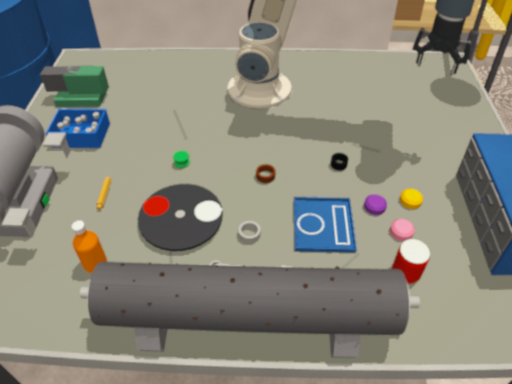

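View pics/side0.png

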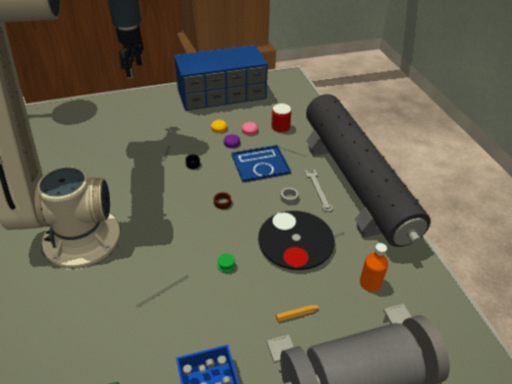

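View pics/wrist0.png

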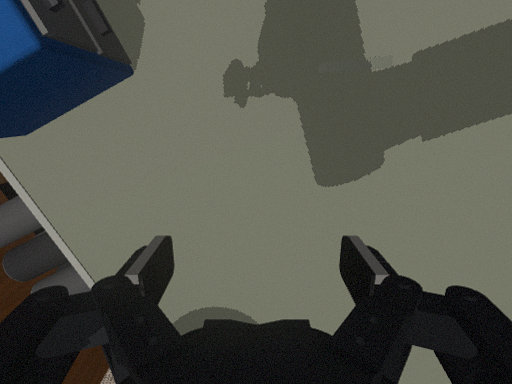

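```bash
python3 - <<'E'
from h import *
import pickle
s=np.load('scene0.npy');d=np.load('side0.npy')
a=cv2.resize(s[135:255,80:240],(800,600),interpolation=cv2.INTER_CUBIC);save(a,'z1.png')
a=cv2.resize(s[140:260,235:435],(800,480),interpolation=cv2.INTER_CUBIC);save(a,'z2.png')
a=cv2.resize(d[170:335,180:400],(800,600),interpolation=cv2.INTER_CUBIC);save(a,'z3.png')
E
```

```text
(no output)
```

View pics/z1.png

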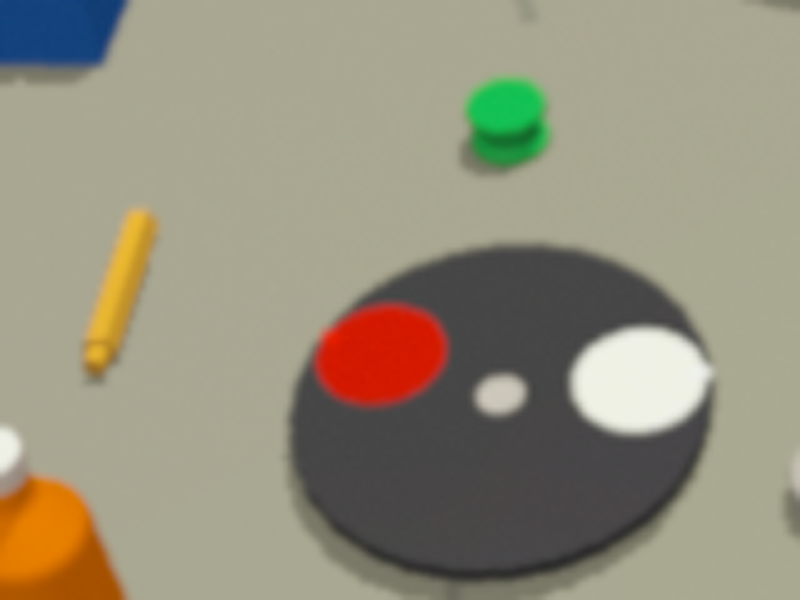

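View pics/z2.png

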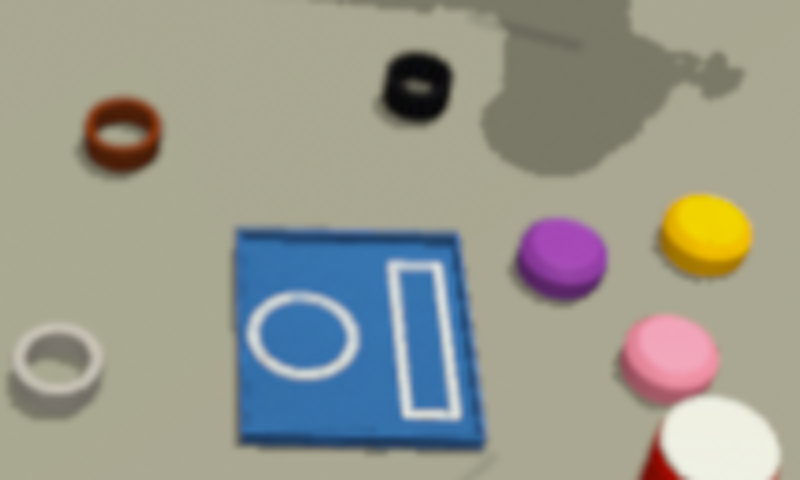

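View pics/z3.png

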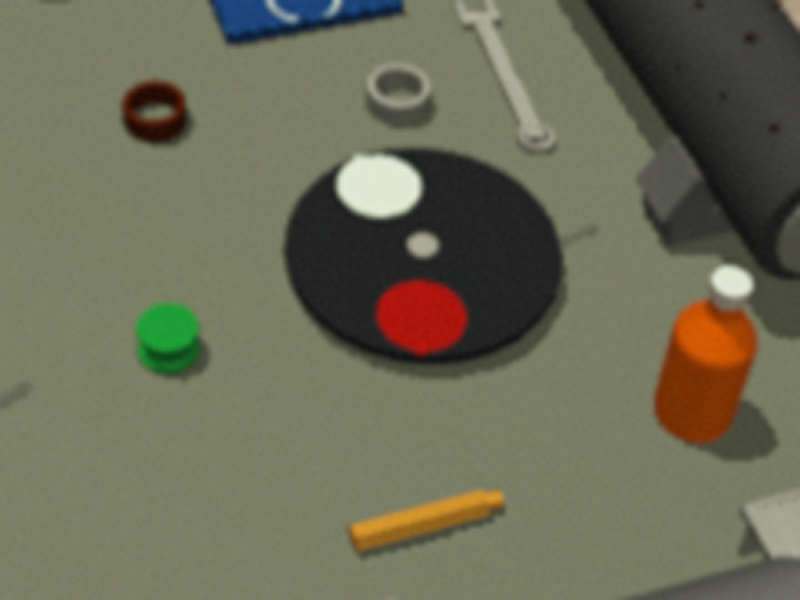

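```bash
cat > meas.py <<'E'
from h import *
import pickle
img={n:np.load(n+'0.npy') for n in('scene','side')};cps={n:pickle.load(open(n+'0.pkl','rb')) for n in img}
def blob(n,near,cond,r=30):
    im=img[n];hsv=cv2.cvtColor(im,cv2.COLOR_RGB2HSV).astype(int);m=cond(hsv[...,0],hsv[...,1],hsv[...,2]).astype(np.uint8)
    w=np.zeros_like(m);w[max(0,near[1]-r):near[1]+r,max(0,near[0]-r):near[0]+r]=1;m*=w
    cs,_=cv2.findContours(m,cv2.RETR_EXTERNAL,cv2.CHAIN_APPROX_NONE)
    c=max(cs,key=cv2.contourArea);h=cv2.convexHull(c);M=cv2.moments(h)
    return np.array([M['m10']/M['m00'],M['m01']/M['m00']]),h,cv2.contourArea(h)
red=lambda H,S,V:((H<4)|(H>176))&(S>180)&(V>120)
yel=lambda H,S,V:(H>12)&(H<32)&(S>150)
wht=lambda H,S,V:(V>185)&(S<40)
blk=lambda H,S,V:(V<60)
blu=lambda H,S,V:(H>95)&(H<125)&(S>130)
brt=lambda H,S,V:(S<32)
rust=lambda H,S,V:((H<10))&(S>140)
L=[('guard',(412,198),(220,126),yel,.013,14),('drift',(104,193),(298,313),yel,.009,30),('red',(156,206),(296,257),red,.024,22),
('white',(208,211),(284,221),wht,.024,20),('black',(340,161),(193,161),blk,.014,13),('bright',(249,232),(290,196),brt,.012,14),('rusty',(265,174),(222,200),rust,.012,15),('disc',(181,216),(296,239),lambda H,S,V:(V<90)&(S<60),.024,50),('tray',(323,225),(261,162),blu,.009,45)]
def tri(ps):
    A=np.zeros((3,3));b=np.zeros(3)
    for o,D in ps:
        D=D/np.linalg.norm(D);P=np.eye(3)-np.outer(D,D);A+=P;b+=P@o
    return np.linalg.solve(A,b)
if __name__=='__main__':
  for nm,a,b,c,z,r in L:
    rs=[]
    for n,p in(('scene',a),('side',b)):
        q,h,ar=blob(n,p,c,r);rs.append(ray(cps[n],*q));g=onz(cps[n],*q,z)
        hw=np.array([onz(cps[n],*x[0],z) for x in h])[:,:2];e=cv2.minAreaRect((hw*1000).astype(np.float32))
        print(nm,n,q.round(1),'xy',g[:2].round(4),'rect mm',np.round(e[1],0),'ctr',np.round(e[0],1),round(e[2],1))
    print('   tri',tri(rs).round(4))
E
python3 meas.py
```

```text
guard scene [410.9 198.5] xy [0.5165 0.4218] rect mm [58. 75.] ctr [516.3 422. ] 69.8
guard side [218.7 126. ] xy [0.514  0.4213] rect mm [78. 56.] ctr [513.1 422. ] 76.0
   tri [0.5146 0.4228 0.0114]
drift scene [103.4 192.8] xy [ 0.5145 -0.416 ] rect mm [116.  17.] ctr [ 515.1 -415.9] 0.9
drift side [296.2 312.4] xy [ 0.515  -0.4154] rect mm [111.  20.] ctr [ 517.4 -415.4] 0.9
   tri [ 0.5149 -0.4157  0.0095]
red scene [155.8 205.6] xy [ 0.5694 -0.2558] rect mm [66. 66.] ctr [ 568.7 -255.6] 37.2
red side [295.4 256.4] xy [ 0.5703 -0.2549] rect mm [68. 64.] ctr [ 570.7 -254.7] 70.9
   tri [ 0.57   -0.2555  0.0248]
white scene [207.7 210.5] xy [ 0.5823 -0.1171] rect mm [65. 71.] ctr [ 581.5 -115.6] 1.7
white side [283.6 220.6] xy [ 0.5837 -0.1167] rect mm [61. 63.] ctr [ 583.8 -115.9] 74.1
   tri [ 0.5832 -0.1171  0.0248]
black scene [338.7 161.5] xy [0.3786 0.2396] rect mm [43. 66.] ctr [377.9 239. ] 84.0
black side [192.7 161.2] xy [0.3801 0.2415] rect mm [78. 47.] ctr [381.1 242.8] 79.5
   tri [0.38   0.2394 0.0155]
bright scene [248.9 231.1] xy [ 0.6368 -0.0085] rect mm [70. 56.] ctr [635.8  -8.4] 1.7
bright side [287.6 201.4] xy [ 0.6273 -0.0309] rect mm [18.  9.] ctr [626.3 -29.4] 80.4
   tri [ 0.6308 -0.0124 -0.0016]
rusty scene [263.7 180.7] xy [0.4593 0.0249] rect mm [2. 5.] ctr [459.3  25.4] 55.7
rusty side [222.1 200.2] xy [0.4316 0.0297] rect mm [68. 50.] ctr [430.7  29.1] 74.3
   tri [4.382e-01 3.060e-02 4.000e-04]
disc scene [179.8 217.8] xy [ 0.6089 -0.1861] rect mm [221. 209.] ctr [ 601.7 -188.9] 15.6
disc side [296.7 241.8] xy [ 0.5921 -0.2055] rect mm [234. 219.] ctr [ 593.3 -199.2] 73.9
   tri [ 0.5973 -0.1911  0.008 ]
tray scene [323.4 224.8] xy [0.6092 0.1801] rect mm [147. 173.] ctr [603.2 180.2] 89.7
tray side [260.2 163. ] xy [0.6012 0.1758] rect mm [157. 169.] ctr [602.6 178.9] 89.7
   tri [0.6037 0.1816 0.0032]
```

```bash
python3 - <<'E'
from meas import *
w=lambda H,S,V:(V>150)&(S<70)
def one(nm,a,b,c,z,r):
    rs=[]
    for n,p in(('scene',a),('side',b)):
        if p is None: continue
        q,h,ar=blob(n,p,c,r);rs.append(ray(cps[n],*q));g=onz(cps[n],*q,z)
        hw=np.array([onz(cps[n],*x[0],z) for x in h])[:,:2];e=cv2.minAreaRect((hw*1000).astype(np.float32))
        print(nm,n,q.round(1),'xy',g[:2].round(4),'rect',np.round(e[1],0),'ctr',np.round(e[0],1),round(e[2],1))
    if len(rs)>1: print('   tri',tri(rs).round(4))
one('ring',(311,224),(265,169),w,.004,18) if 0 else None
ring=lambda H,S,V:(V>140)&(S<110)
one('ring',(311,224),(264,170),ring,.004,13 if 0 else 16)
one('long',(342,225),None,ring,.004,24) 
one('purple',(376,204),(232,141),lambda H,S,V:(H>130)&(H<160)&(S>100),.013,14)
one('pink',(403,230),(249,128),lambda H,S,V:((H>165)|(H<5))&(S>60)&(S<170)&(V>150),.013,14)
one('rusty',(265,174),(222,200),lambda H,S,V:((H<12)|(H>172))&(S>110),.012,15)
one('bright',(249,232),(290,195),lambda H,S,V:(S<38),.012,14)
r=np.array([.5697,-.2554]);wv=np.array([.583,-.1168]);m=(r+wv)/2;d=(wv-r)/np.linalg.norm(wv-r);h=72*np.cos(np.deg2rad(74.5))/1000
for s in(1,-1):print('axis',m+s*h*np.array([-d[1],d[0]]))
def cl(n,c,r):
    im=img[n][c[1]-r:c[1]+r,c[0]-r:c[0]+r];hs=cv2.cvtColor(im,cv2.COLOR_RGB2HSV);return hs
print(cl('side',(290,195),11)[11,:,:].tolist())
E
```

```text
ring scene [310.2 223.5] xy [0.6017 0.1472] rect [69. 73.] ctr [601.  147.1] 1.5
ring side [258.1 168.4] xy [0.5877 0.1561] rect [70. 32.] ctr [586. 158.] 66.7
   tri [ 5.916e-01  1.525e-01 -2.000e-04]
long scene [340.4 225. ] xy [0.6046 0.2246] rect [ 40. 131.] ctr [601.9 224.6] 89.9
purple scene [375.  204.3] xy [0.5396 0.3211] rect [53. 69.] ctr [539.2 321. ] 81.0
purple side [231.5 140.7] xy [0.537  0.3197] rect [72. 54.] ctr [536.6 318.7] 74.8
   tri [0.5377 0.3219 0.0111]
pink scene [402.1 229.2] xy [0.6221 0.3785] rect [67. 61.] ctr [622.3 380.1] 1.2
pink side [249.3 126.6] xy [0.6233 0.3871] rect [58. 56.] ctr [624.2 387.7] 74.6
   tri [0.6225 0.3791 0.0164]
rusty scene [265.  173.2] xy [0.4298 0.0282] rect [68. 51.] ctr [430.5  28.2] 1.4
rusty side [222.2 200.2] xy [0.4317 0.0295] rect [68. 50.] ctr [430.8  29.1] 75.6
   tri [0.4314 0.0282 0.0135]
bright scene [248.5 231.5] xy [ 0.6381 -0.0095] rect [86. 69.] ctr [637.1 -10.1] 1.6
bright side [288.9 195.1] xy [ 0.6409 -0.0052] rect [75. 51.] ctr [641.6  -4.3] 71.1
   tri [ 0.6399 -0.0089  0.015 ]
axis [ 0.55719682 -0.18426207]
axis [ 0.59550318 -0.18793793]
[[34, 48, 121], [33, 47, 109], [30, 34, 119], [30, 31, 148], [30, 32, 143], [30, 36, 112], [34, 46, 89], [35, 50, 86], [36, 55, 98], [33, 52, 103], [33, 52, 108], [33, 55, 112], [34, 51, 109], [32, 48, 102], [34, 46, 94], [25, 37, 90], [28, 30, 111], [28, 31, 146], [30, 32, 142], [33, 43, 120], [33, 51, 121], [34, 51, 126]]
```

{"fn": "move_arm", "kwargs": {"rows": [[0.965, -0.25, -0.28, 0, 0, 0, 1], [0.965, -0.25, -0.28, 0, 0, 0, 1], [0.965, -0.25, -0.28, 0, 0, 0, 1], [0.965, -0.25, -0.28, 0, 0, 0, 1], [0.965, -0.25, -0.28, 0, 0, 0, 1], [0.965, -0.25, -0.28, 0, 0, 0, 1], [0.965, -0.25, -0.28, 0, 0, 0, 1], [0, 0, 0, 0, 0, 0, 1], [0, 0, 0, 0, 0, 0, 1]], "newtons": 60}}

```text
t: 1.27
eef_pos: [0.5146, 0.4226, 0.1525]
tool_rot: [[-0.001, -0.445, -0.896], [-0.0, -0.896, 0.445], [-1.0, 0.001, 0.0]]
ft_force: [-0.1, -0.3, 0.2]
width: 0.0855
```

```bash
cat > w.py <<'E'
import sys
from h import *
s=observe();cp=camera_params('wrist');im=read_camera('wrist');np.save('w.npy',im);import pickle;pickle.dump(cp,open('w.pkl','wb'))
save(im,sys.argv[1]+'.png');print(s['t'],np.round(s['eef_pos'],4),s['width'],np.round(s['ft_force'],1),np.round(np.array(s['tool_rot'])[:,:2],3).tolist())
E
python3 w.py w1
```

```text
1.275 [0.5146 0.4226 0.1525] 0.08552292959622568 [-0.1 -0.3  0.2] [[-0.001, -0.445], [-0.0, -0.896], [-1.0, 0.001]]
```

View pics/w1.png

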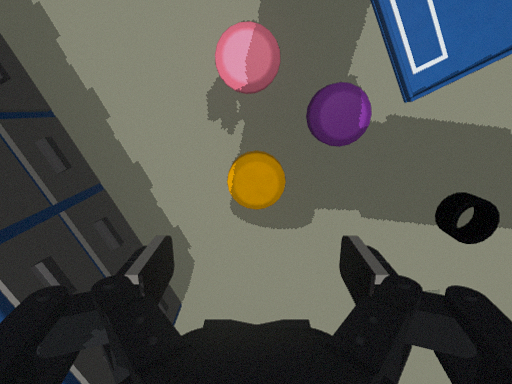

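```bash
cat > wm.py <<'E'
from h import *
import pickle
def wb(cond,near,r,z):
    im=np.load('w.npy');cp=pickle.load(open('w.pkl','rb'));hsv=cv2.cvtColor(im,cv2.COLOR_RGB2HSV).astype(int)
    m=cond(hsv[...,0],hsv[...,1],hsv[...,2]).astype(np.uint8);w=np.zeros_like(m);w[max(0,near[1]-r):near[1]+r,max(0,near[0]-r):near[0]+r]=1
    cs,_=cv2.findContours(m*w,cv2.RETR_EXTERNAL,cv2.CHAIN_APPROX_NONE);h=cv2.convexHull(max(cs,key=cv2.contourArea));M=cv2.moments(h);q=M['m10']/M['m00'],M['m01']/M['m00']
    hw=np.array([onz(cp,*x[0],z) for x in h])[:,:2];e=cv2.minAreaRect((hw*1000).astype(np.float32))
    print(np.round(q,1),'xy',onz(cp,*q,z).round(4),'rect',np.round(e[1],0),np.round(e[0],1),round(e[2],1));return q
E
python3 - <<'E'
from wm import *
wb(lambda H,S,V:(H>12)&(H<32)&(S>150),(257,180),40,.013)
wb(lambda H,S,V:(V<40),(467,217),40,.014)
cp=pickle.load(open('w.pkl','rb'))
for u,v in[(20,30),(130,210),(190,320),(440,265),(460,215)]: print(onz(cp,u,v,0).round(3))
c=pickle.load(open('scene0.pkl','rb'))
for u,v in[(460,188),(482,134),(493,268)]: print(onz(c,u,v,0).round(3))
E
```

```text
[255.9 179.8] xy [0.5149 0.4236 0.013 ] rect [60. 61.] [513.9 423.7] 36.2
[466.9 217.4] xy [0.3777 0.2401 0.014 ] rect [71. 51.] [377.7 239.6] 31.0
[0.74  0.558 0.   ]
[0.543 0.566 0.   ]
[0.386 0.58  0.   ]
[0.322 0.277 0.   ]
[0.374 0.239 0.   ]
[0.462 0.576 0.   ]
[0.222 0.716 0.   ]
[0.728 0.588 0.   ]
```

{"fn": "move_arm", "kwargs": {"rows": [[0, 0.02, -0.7, 0, 0, 0, 1], [0, 0, -0.7, 0, 0, 0, 1], [0, 0, -0.7, 0, 0, 0, 1], [0, 0, -0.7, 0, 0, 0, 1], [0, 0, -0.6, 0, 0, 0, 1], [0, 0, -0.4, 0, 0, 0, 1], [0, 0, 0, 0, 0, 0, 1], [0, 0, 0, 0, 0, 0, -1], [0, 0, 0, 0, 0, 0, -1], [0, 0, 0, 0, 0, 0, -1], [0, 0, 0, 0, 0, 0, -1], [0, 0, 0, 0, 0, 0, -1]]}}

```text
t: 2.82
eef_pos: [0.5157, 0.4244, 0.0029]
tool_rot: [[0.003, -0.444, -0.896], [0.002, -0.896, 0.444], [-1.0, -0.003, -0.001]]
ft_force: [-1.9, 0.5, 5.9]
width: 0.0568
```

{"fn": "move_arm", "kwargs": {"rows": [[0, 0, 0, 0, 0, 0, -1], [0, 0, 0.5, 0, 0, 0, -1], [0, 0, 0.5, 0, 0, 0, -1], [0, 0, 0, 0, 0, 0, -1]]}}

```text
t: 3.32
eef_pos: [0.5156, 0.4244, 0.0428]
tool_rot: [[0.003, -0.445, -0.896], [0.003, -0.896, 0.445], [-1.0, -0.004, -0.001]]
ft_force: [0.4, -0.3, -1.4]
width: 0.0573
```

```bash
python3 w.py w2
```

```text
3.325 [0.5156 0.4244 0.0428] 0.05728480402690877 [ 0.4 -0.3 -1.4] [[0.003, -0.445], [0.003, -0.896], [-1.0, -0.004]]
```

View pics/w2.png

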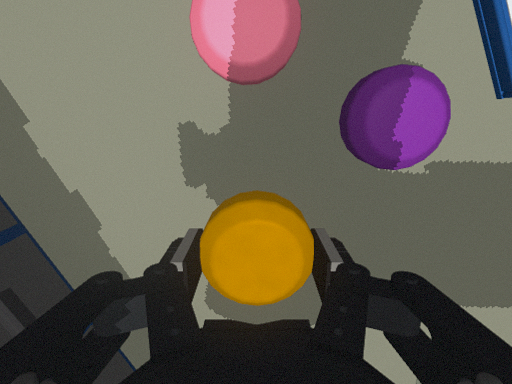

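```bash
python3 - <<'E'
from wm import *
wb(lambda H,S,V:(H>12)&(H<32)&(S>150),(257,250),75,.050)
E
```

```text
[256.5 248.5] xy [0.515  0.4254 0.05  ] rect [63. 66.] [512.7 425.9] 35.6
```

{"fn": "move_arm", "kwargs": {"rows": [[0, 0, 0.9, 0, 0, 0, -1], [0, -0.5, 0.9, 0, 0, 0, -1], [0.1, -1, 0.5, 0, 0, 0, -1], [0.1, -1, 0, 0, 0, 0, -1], [0.1, -1, 0, 0, 0, 0, -1], [0.1, -1, 0, 0, 0, 0, -1], [0.1, -1, 0, 0, 0, 0, -1], [0.1, -1, 0, 0, 0, 0, -1], [0.1, -1, 0, 0, 0, 0, -1], [0.1, -1, 0, 0, 0, 0, -1], [0.1, -1, 0, 0, 0, 0, -1], [0.1, -1, 0, 0, 0, 0, -1]]}}

```text
t: 4.88
eef_pos: [0.554, 0.0021, 0.1316]
tool_rot: [[-0.002, -0.445, -0.896], [0.0, -0.896, 0.445], [-1.0, 0.001, 0.002]]
ft_force: [0.3, 1.4, -0.1]
width: 0.0569
```

{"fn": "move_arm", "kwargs": {"rows": [[0.1, -1, 0, 0, 0, 0, -1], [0.1, -1, 0, 0, 0, 0, -1], [0.1, -1, 0, 0, 0, 0, -1], [0.06, -1, 0, 0, 0, 0, -1], [0, -1, 0, 0, 0, 0, -1], [0, -1, 0, 0, 0, 0, -1], [0, -0.5, 0, 0, 0, 0, -1], [0, 0, 0, 0, 0, 0, -1], [0, 0, 0, 0, 0, 0, -1]]}}

```text
t: 6.0
eef_pos: [0.5691, -0.2557, 0.1324]
tool_rot: [[-0.001, -0.444, -0.896], [0.001, -0.896, 0.444], [-1.0, -0.0, 0.001]]
ft_force: [0.4, 1.1, -1.1]
width: 0.0568
```

```bash
python3 w.py w3; python3 - <<'E'
from h import *
im=read_camera('side');save(cv2.resize(im[170:300,230:400],(784,600)),'s3.png')
E
```

```text
6.0 [ 0.5691 -0.2557  0.1324] 0.056760111542641434 [ 0.4  1.1 -1.1] [[-0.001, -0.444], [0.001, -0.896], [-1.0, -0.0]]
```

View pics/w3.png

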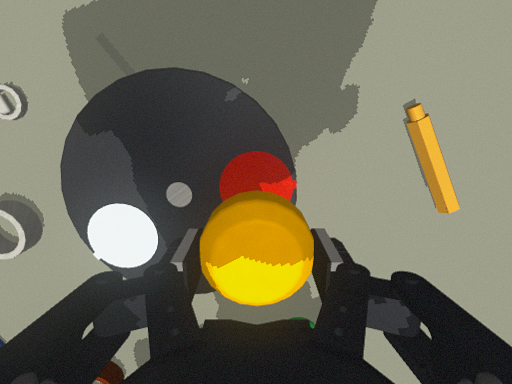

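View pics/s3.png

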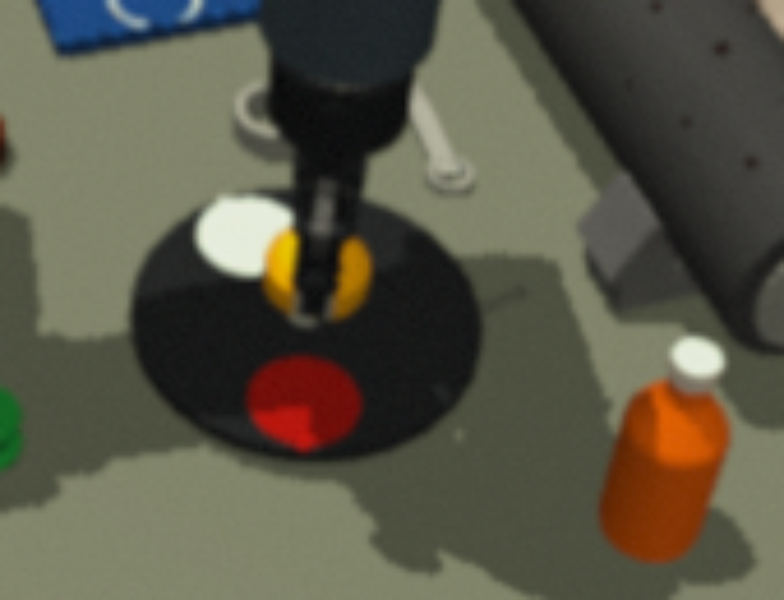

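```bash
python3 - <<'E'
from wm import *
wb(lambda H,S,V:(V>180)&(S<40),(122,236),45,.024)
cp=pickle.load(open('w.pkl','rb'));print(proj(cp,[.570,-.2555,.024]))
for u,v in[(220,183),(297,183),(257,151)]:print(onz(cp,u,v,.024).round(4), np.linalg.norm(onz(cp,u,v,.024)[:2]-[.57,-.2555]))
print(onz(cp,179,194,.026))
wb(lambda H,S,V:(H>12)&(H<32)&(S>150),(433,157),60,.009)
E
```

```text
[121.9 235.6] xy [ 0.5842 -0.1164  0.024 ] rect [68. 67.] [ 583.  -116.3] 63.6
[256.56838169 186.89494524]
[ 0.5883 -0.227   0.024 ] 0.03384513751619557
[ 0.5568 -0.2905  0.024 ] 0.037375912465758596
[ 0.5996 -0.2706  0.024 ] 0.033187264808462076
[ 0.59620297 -0.18858421  0.026     ]
[431.1 158.7] xy [ 0.5175 -0.4148  0.009 ] rect [116.  20.] [ 514.5 -414.7] 0.8
```

{"fn": "move_arm", "kwargs": {"rows": [[0.02, 0, -0.7, 0, 0, 0, -1], [0, 0, -0.7, 0, 0, 0, -1], [0, 0, -0.6, 0, 0, 0, -1], [0, 0, -0.3, 0, 0, 0, -1], [0, 0, -0.1, 0, 0, 0, -1], [0, 0, 0, 0, 0, 0, -1], [0, 0, 0, 0, 0, 0, -1]]}}

```text
t: 6.98
eef_pos: [0.5706, -0.2567, 0.038]
tool_rot: [[0.002, -0.444, -0.896], [-0.001, -0.896, 0.444], [-1.0, -0.0, -0.002]]
ft_force: [-0.1, -0.2, -1.2]
width: 0.0564
```

{"fn": "move_arm", "kwargs": {"rows": [[0, 0, -0.2, 0, 0, 0, -1], [0, 0, 0, 0, 0, 0, -1], [0, 0, 0, 0, 0, 0, -1]]}}

```text
t: 7.35
eef_pos: [0.5699, -0.2566, 0.0288]
tool_rot: [[-0.0, -0.445, -0.896], [-0.0, -0.896, 0.445], [-1.0, 0.0, 0.0]]
ft_force: [0.2, 0.2, -0.7]
width: 0.0568
```

{"fn": "move_arm", "kwargs": {"rows": [[0, 0, -0.05, 0, 0, 0, -1], [0, 0, 0, 0, 0, 0, -1], [0, 0, 0, 0, 0, 0, -1]]}}

```text
t: 7.72
eef_pos: [0.5701, -0.2567, 0.027]
tool_rot: [[0.0, -0.445, -0.896], [-0.0, -0.896, 0.445], [-1.0, 0.0, -0.0]]
ft_force: [0.9, 0.0, 0.4]
width: 0.0564
```

{"fn": "move_arm", "kwargs": {"rows": [[0, 0, 0, 0, 0, 0, 0.4], [0, 0, 0, 0, 0, 0, 0.5], [0, 0, 0, 0, 0, 0, 0.7], [0, 0, 0, 0, 0, 0, 0.9], [0, 0, 0, 0, 0, 0, 1], [0, 0, 0.2, 0, 0, 0, 1], [0, 0, 0.5, 0, 0, 0, 1], [0, 0, 0.7, 0, 0, 0, 1], [0, 0, 0.7, 0, 0, 0, 1], [0, 0, 0.5, 0, 0, 0, 1], [0, 0, 0, 0, 0, 0, 1], [0, 0, 0, 0, 0, 0, 1]]}}

```text
t: 9.22
eef_pos: [0.5695, -0.2563, 0.1303]
tool_rot: [[-0.001, -0.445, -0.896], [0.001, -0.896, 0.445], [-1.0, -0.0, 0.001]]
ft_force: [-0.4, 0.3, -1.0]
width: 0.0852
```

```bash
python3 w.py w4;python3 - <<'E'
from wm import *
wb(lambda H,S,V:(V>180)&(S<40),(122,236),60,.024)
wb(lambda H,S,V:(H>12)&(H<32)&(S>150),(256,200),60,.037)
E
```

```text
9.225 [ 0.5695 -0.2563  0.1303] 0.08517468539391479 [-0.4  0.3 -1. ] [[-0.001, -0.445], [0.001, -0.896], [-1.0, -0.0]]
[117.6 234.7] xy [ 0.5877 -0.1154  0.024 ] rect [55. 71.] [ 588.9 -112.9] 14.1
[256.4 191.9] xy [ 0.5702 -0.2559  0.037 ] rect [60. 62.] [ 568.9 -255.8] 36.3
```

View pics/w4.png

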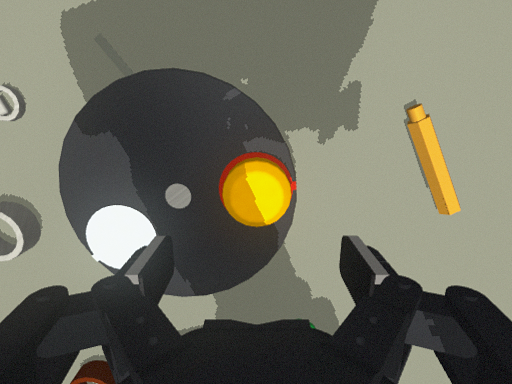

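{"fn": "move_arm", "kwargs": {"rows": [[-0.227, -0.66, 0, 0, 0, 0.887, 1], [-0.227, -0.66, 0, 0, 0, 0.887, 1], [-0.227, -0.66, 0, 0, 0, 0.887, 1], [-0.227, -0.66, 0, 0, 0, 0.887, 1], [-0.227, -0.66, 0, 0, 0, 0.887, 1], [-0.227, -0.66, 0, 0, 0, 0.887, 1], [0, 0, 0, 0, 0, 0, 1], [0, 0, 0, 0, 0, 0, 1]]}}

```text
t: 10.28
eef_pos: [0.5153, -0.4145, 0.13]
tool_rot: [[-0.001, 0.003, -1.0], [0.001, -1.0, -0.003], [-1.0, -0.001, 0.001]]
ft_force: [-0.5, -0.2, -1.3]
width: 0.0856
```

```bash
python3 w.py w5;python3 - <<'E'
from wm import *
wb(lambda H,S,V:(H>12)&(H<32)&(S>150),(256,180),110,.009)
E
```

```text
10.275 [ 0.5153 -0.4145  0.13  ] 0.08563063840281644 [-0.5 -0.2 -1.3] [[-0.001, 0.003], [0.001, -1.0], [-1.0, -0.001]]
[257.7 182. ] xy [ 0.5178 -0.415   0.009 ] rect [113.  20.] [ 515.  -414.9] 0.8
```

View pics/w5.png

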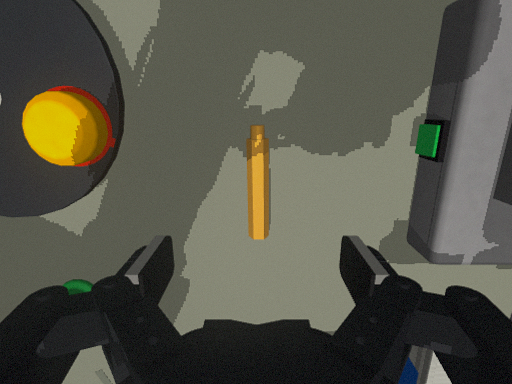

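{"fn": "move_arm", "kwargs": {"rows": [[0.02, -0.02, -0.7, 0, 0, 0, 0], [0, 0, -0.7, 0, 0, 0, 0], [0, 0, -0.7, 0, 0, 0, 0], [0, 0, -0.5, 0, 0, 0, 0], [0, 0, -0.3, 0, 0, 0, 0], [0, 0, -0.1, 0, 0, 0, 0], [0, 0, 0, 0, 0, 0, 0], [0, 0, 0, 0, 0, 0, 0]]}}

```text
t: 11.32
eef_pos: [0.5168, -0.4161, 0.0119]
tool_rot: [[0.001, 0.004, -1.0], [-0.001, -1.0, -0.004], [-1.0, 0.001, -0.001]]
ft_force: [0.2, -0.5, 0.0]
width: 0.0425
```

{"fn": "move_arm", "kwargs": {"rows": [[0, 0, -0.17, 0, 0, 0, 0], [0, 0, 0, 0, 0, 0, 0], [0, 0, 0, 0, 0, 0, -0.4], [0, 0, 0, 0, 0, 0, -1], [0, 0, 0, 0, 0, 0, -1], [0, 0, 0, 0, 0, 0, -1], [0, 0, 0, 0, 0, 0, -1]]}}

```text
t: 12.2
eef_pos: [0.5164, -0.4158, 0.0044]
tool_rot: [[0.0, 0.004, -1.0], [-0.0, -1.0, -0.004], [-1.0, 0.0, -0.0]]
ft_force: [-0.2, 1.6, 3.5]
width: 0.0178
```

{"fn": "move_arm", "kwargs": {"rows": [[0, 0, 0.3, 0, 0, 0, -1], [0, 0, 0.6, 0, 0, 0, -1], [0, 0, 0.8, 0, 0, 0, -1], [0, 0, 0.8, 0, 0, 0, -1], [0, 0, 0.8, 0, 0, 0, -1], [0, 0, 0, 0, 0, 0, -1]]}}

```text
t: 12.95
eef_pos: [0.5176, -0.4167, 0.1394]
tool_rot: [[0.005, 0.004, -1.0], [-0.003, -1.0, -0.004], [-1.0, 0.003, -0.005]]
ft_force: [-0.4, 0.3, -3.2]
width: 0.0174
```

```bash
python3 w.py w6
```

```text
12.95 [ 0.5176 -0.4167  0.1394] 0.017374115651883647 [-0.4  0.3 -3.2] [[0.005, 0.004], [-0.003, -1.0], [-1.0, 0.003]]
```

View pics/w6.png

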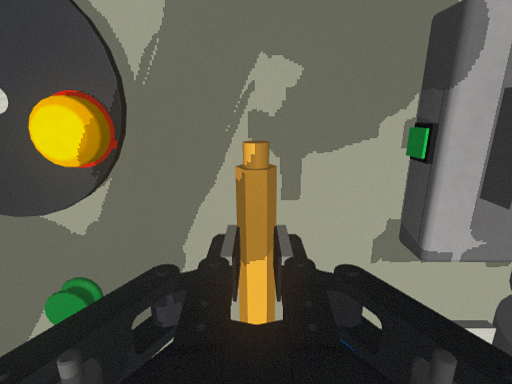

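```bash
python3 - <<'E'
from wm import *
cp=pickle.load(open('w.pkl','rb'))
print(onz(cp,256,142,.144),onz(cp,256.5,323,.135),onz(cp,256.5,323,.153))
E
```

```text
[ 0.57261679 -0.41562445  0.144     ] [ 0.4592656  -0.41635002  0.135     ] [ 0.47495412 -0.4162142   0.153     ]
```

{"fn": "move_arm", "kwargs": {"rows": [[0.1, 0.9, 0, 0, 0, 0, -1], [0.13, 1, 0, 0, 0, 0, -1], [0.13, 1, 0, 0, 0, 0, -1], [0.13, 1, 0, 0, 0, 0, -1], [0.13, 1, 0, 0, 0, 0, -1], [0.13, 1, 0, 0, 0, 0, -1], [0.13, 1, 0, 0, 0, 0, -1], [0.13, 1, 0, 0, 0, 0, -1], [0.13, 1, 0, 0, 0, 0, -1], [0.13, 1, 0, 0, 0, 0, -1], [0.13, 1, 0, 0, 0, 0, -1], [0.13, 1, 0, 0, 0, 0, -1]]}}

```text
t: 14.5
eef_pos: [0.5763, 0.0615, 0.1342]
tool_rot: [[-0.003, 0.003, -1.0], [-0.0, -1.0, -0.003], [-1.0, 0.0, 0.003]]
ft_force: [-0.6, -0.5, -3.3]
width: 0.0175
```

{"fn": "move_arm", "kwargs": {"rows": [[0.13, 1, 0, 0, 0, 0, -1], [0.15, 1, 0, 0, 0, 0, -1], [0.15, 1, 0, 0, 0, 0, -1], [0.15, 1, 0, 0, 0, 0, -1], [0, 0.05, -0.8, 0, 0, 0, -1], [0, 0, 0, 0, 0, 0, -1], [0, 0, 0, 0, 0, 0, -1]]}}

```text
t: 15.38
eef_pos: [0.6007, 0.2216, 0.1042]
tool_rot: [[-0.0, 0.003, -1.0], [-0.001, -1.0, -0.003], [-1.0, 0.001, 0.0]]
ft_force: [-0.7, 0.7, -2.1]
width: 0.0179
```

```bash
python3 w.py w7
```

```text
15.375 [0.6007 0.2216 0.1042] 0.01786510315023973 [-0.7  0.7 -2.1] [[-0.0, 0.003], [-0.001, -1.0], [-1.0, 0.001]]
```

View pics/w7.png

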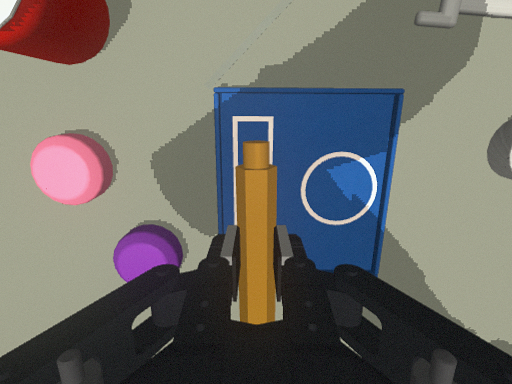

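```bash
python3 - <<'E'
from wm import *
cp=pickle.load(open('w.pkl','rb'))
for u,v in[(234,118),(273,118),(236,225),(219,95),(398,94)]:print(u,v,onz(cp,u,v,.004).round(4))
print('rim',onz(cp,215,90,.014),onz(cp,403,90,.014))
wb(lambda H,S,V:(V>130)&(S<100),(339,188),44,.004)
E
```

```text
234 118 [0.6637 0.2409 0.004 ]
273 118 [0.6639 0.2084 0.004 ]
236 225 [0.5673 0.2409 0.004 ]
219 95 [0.6819 0.2529 0.004 ]
398 94 [0.6832 0.1067 0.004 ]
rim [0.68517087 0.25460742 0.014     ] [0.68567802 0.10798274 0.014     ]
[338.3 187.9] xy [0.6034 0.1487 0.004 ] rect [68. 68.] [602.2 148.8] 70.8
```

{"fn": "move_arm", "kwargs": {"rows": [[0, 0, -0.7, 0, 0, 0, -1], [0, 0, -0.7, 0, 0, 0, -1], [0, 0, -0.5, 0, 0, 0, -1], [0, 0, -0.3, 0, 0, 0, -1], [0, 0, 0, 0, 0, 0, -1], [0, 0, 0, 0, 0, 0, -1]]}}

```text
t: 16.18
eef_pos: [0.6016, 0.2225, 0.0175]
tool_rot: [[0.002, 0.004, -1.0], [0.001, -1.0, -0.004], [-1.0, -0.001, -0.002]]
ft_force: [0.5, 0.4, -2.8]
width: 0.0175
```

{"fn": "move_arm", "kwargs": {"rows": [[0, 0, -0.15, 0, 0, 0, -1], [0, 0, -0.05, 0, 0, 0, -1], [0, 0, 0, 0, 0, 0, -1], [0, 0, 0, 0, 0, 0, -1]]}}

```text
t: 16.68
eef_pos: [0.6006, 0.2223, 0.0085]
tool_rot: [[0.0, 0.004, -1.0], [0.0, -1.0, -0.004], [-1.0, -0.0, -0.0]]
ft_force: [-2.5, 0.6, 2.2]
width: 0.018
```

{"fn": "move_arm", "kwargs": {"rows": [[0, 0, 0, 0, 0, 0, -0.5], [0, 0, 0, 0, 0, 0, -0.43], [0, 0, 0, 0, 0, 0, -0.43], [0, 0, 0.2, 0, 0, 0, -0.43], [0, 0, 0.4, 0, 0, 0, -0.43], [0, 0, 0.8, 0, 0, 0, -0.3], [0, 0, 0.8, 0, 0, 0, 1], [0, 0, 0.5, 0, 0, 0, 1], [0, 0, 0, 0, 0, 0, 1], [0, 0, 0, 0, 0, 0, 1]]}}

```text
t: 17.92
eef_pos: [0.6003, 0.2222, 0.1159]
tool_rot: [[-0.001, 0.004, -1.0], [0.0, -1.0, -0.004], [-1.0, -0.0, 0.001]]
ft_force: [0.9, -0.2, -0.3]
width: 0.0853
```

```bash
python3 w.py w8
```

```text
17.925 [0.6003 0.2222 0.1159] 0.08531740429785141 [ 0.9 -0.2 -0.3] [[-0.001, 0.004], [0.0, -1.0], [-1.0, -0.0]]
```

View pics/w8.png

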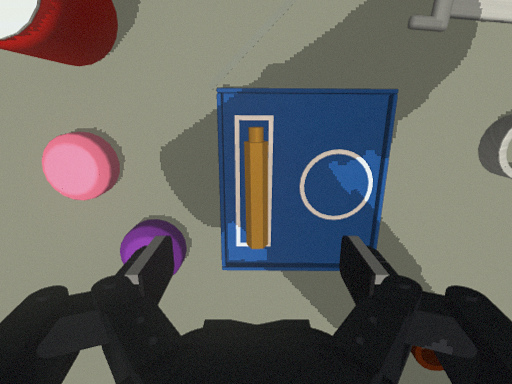

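```bash
python3 - <<'E'
from wm import *
cp=pickle.load(open('w.pkl','rb'))
print(onz(cp,257,127,.013),onz(cp,257,249,.019),onz(cp,254,117,.004),onz(cp,254,246,.004))
wb(lambda H,S,V:(H>12)&(H<32)&(S>110),(256,190),70,.013)
wb(lambda H,S,V:(V>110)&(S<100),(337,184),44,.004)
wb(lambda H,S,V:(V<40),(500,217),10,.004)
E
```

```text
[0.65586732 0.22243959 0.013     ] [0.54400343 0.22198669 0.019     ] [0.66385204 0.22507183 0.004     ] [0.53934256 0.22491786 0.004     ]
[256.  187.2] xy [0.6026 0.2231 0.013 ] rect [114.  20.] [598.9 223.1] 0.8
[335.6 184.1] xy [0.6034 0.1488 0.004 ] rect [68. 68.] [602.3 148.8] 0.2Traceback (most recent call last):
  File "<stdin>", line 6, in <module>
  File "wm.py", line 6, in wb
    cs,_=cv2.findContours(m*w,cv2.RETR_EXTERNAL,cv2.CHAIN_APPROX_NONE);h=cv2.convexHull(max(cs,key=cv2.contourArea));M=cv2.moments(h);q=M['m10']/M['m00'],M['m01']/M['m00']
                                                                                        ~~~^^^^^^^^^^^^^^^^^^^^^^^^
ValueError: max() iterable argument is empty
```

```bash
python3 - <<'E'
from h import *
print(np.round(observe()['joints'],3))
c=camera_params('wrist')['world_from_camera'];print(np.round(np.array(c)[:3,3],3))
E
```

```text
[ 0.598  0.485  0.151 -0.    -1.238  0.977]
[0.671 0.223 0.258]
```

{"fn": "move_arm", "kwargs": {"rows": [[0.05, -0.32, 0.05, 0, 0, -1, 1], [0.05, -0.32, 0.05, 0, 0, -1, 1], [0.05, -0.32, 0.05, 0, 0, -1, 1], [0.05, -0.32, 0.05, 0, 0, -1, 1], [0.05, -0.32, 0.05, 0, 0, -1, 1], [0.05, -0.32, 0.05, 0, 0, -1, 1], [0.05, -0.32, 0.05, 0, 0, -1, 1], [0.05, -0.32, 0.05, 0, 0, -1, 1], [0.05, -0.32, 0.05, 0, 0, -1, 1], [0.05, -0.32, 0, 0, 0, -1, 1], [0.05, -0.32, 0, 0, 0, -1, 1], [0.05, -0.32, 0, 0, 0, -1, 1]]}}

```text
t: 19.48
eef_pos: [0.6241, 0.0681, 0.1329]
tool_rot: [[-0.002, -0.866, -0.501], [-0.001, -0.501, 0.866], [-1.0, 0.002, 0.001]]
ft_force: [0.5, 0.4, 0.0]
width: 0.0856
```

{"fn": "move_arm", "kwargs": {"rows": [[0.06, -0.32, 0, 0, 0, -1, 1], [0.06, -0.32, 0, 0, 0, -1, 1], [0.06, -0.32, 0, 0, 0, -1, 1], [0.06, -0.32, 0, 0, 0, -1, 1], [0.06, -0.32, 0, 0, 0, -1, 1], [0.06, -0.32, 0, 0, 0, -1, 1], [0, 0, 0, 0, 0, 0, 1], [0, 0, 0, 0, 0, 0, 1]]}}

```text
t: 20.48
eef_pos: [0.6387, -0.0079, 0.1335]
tool_rot: [[-0.001, -1.0, -0.005], [-0.0, -0.005, 1.0], [-1.0, 0.001, -0.0]]
ft_force: [-0.6, -0.1, -0.7]
width: 0.0854
```

```bash
python3 w.py w9
```

```text
20.475 [ 0.6387 -0.0079  0.1335] 0.08544967419414808 [-0.6 -0.1 -0.7] [[-0.001, -1.0], [-0.0, -0.005], [-1.0, 0.001]]
```

View pics/w9.png

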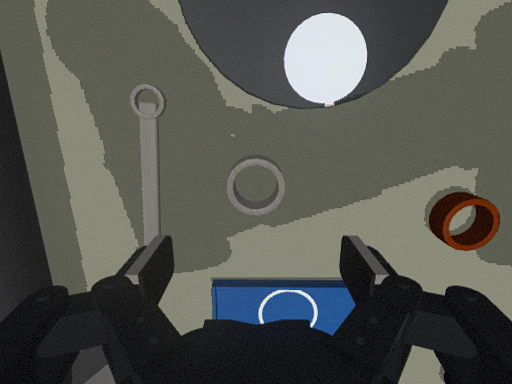

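```bash
python3 - <<'E'
from wm import *
cp=pickle.load(open('w.pkl','rb'))
im=np.load('w.npy');save(cv2.resize(im[145:230,200:313],(798,600),interpolation=cv2.INTER_CUBIC),'z9.png')
for z in (.012,.024):print(onz(cp,256,186.5,z),onz(cp,227,186,z),onz(cp,285,186,z),onz(cp,256,158,z),onz(cp,256,215,z))
wb(lambda H,S,V:(V>180)&(S<40),(325,58),50,.024)
E
```

```text
[ 0.63931036 -0.00475288  0.012     ] [ 0.66746893 -0.00511173  0.012     ] [ 0.61115269 -0.00540108  0.012     ] [ 0.6394508  -0.03265751  0.012     ] [0.63916153 0.02481966 0.012     ]
[ 0.63932302 -0.00805567  0.024     ] [ 0.66620063 -0.0083982   0.024     ] [ 0.61244626 -0.00867439  0.024     ] [ 0.63945707 -0.0346909   0.024     ] [0.63918095 0.02017159 0.024     ]
[325.1  58. ] xy [ 0.5832 -0.1177  0.024 ] rect [67. 67.] [ 583.2 -116.7] 48.0
```

View pics/z9.png

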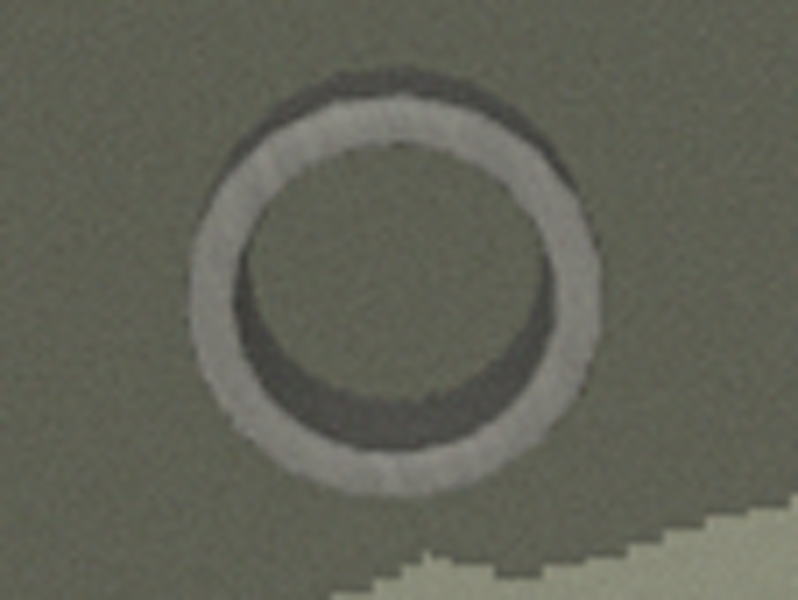

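{"fn": "move_arm", "kwargs": {"rows": [[0.01, 0.01, -0.7, 0, 0, 0, 1], [0, 0, -0.7, 0, 0, 0, 1], [0, 0, -0.7, 0, 0, 0, 1], [0, 0, -0.6, 0, 0, 0, 1], [0, 0, -0.4, 0, 0, 0, 1], [0, 0, -0.15, 0, 0, 0, 1], [0, 0, 0, 0, 0, 0, 1], [0, 0, 0, 0, 0, 0, 1]]}}

```text
t: 21.52
eef_pos: [0.6402, -0.0077, 0.0052]
tool_rot: [[0.002, -1.0, -0.004], [0.0, -0.004, 1.0], [-1.0, -0.002, 0.0]]
ft_force: [1.0, 0.3, -0.0]
width: 0.0852
```

{"fn": "move_arm", "kwargs": {"rows": [[0, 0, -0.1, 0, 0, 0, 1], [0, 0, 0, 0, 0, 0, 0.4], [0, 0, 0, 0, 0, 0, -1], [0, 0, 0, 0, 0, 0, -1], [0, 0, 0, 0, 0, 0, -1], [0, 0, 0, 0, 0, 0, -1], [0, 0, 0, 0, 0, 0, -1]]}}

```text
t: 22.4
eef_pos: [0.6399, -0.0078, 0.0008]
tool_rot: [[0.001, -1.0, -0.004], [-0.0, -0.004, 1.0], [-1.0, -0.001, -0.0]]
ft_force: [-0.4, 0.2, 5.3]
width: 0.0546
```

{"fn": "move_arm", "kwargs": {"rows": [[0, 0, 0.4, 0, 0, 0, -1], [0, 0, 0.8, 0, 0, 0, -1], [0, 0.3, 0.8, 0, 0, 0, -1], [-0.23, 0.8, 0.3, 0, 0, 0, -1], [-0.23, 0.8, 0, 0, 0, 0, -1], [-0.23, 0.9, 0, 0, 0, 0, -1], [-0.23, 0.9, 0, 0, 0, 0, -1], [0, 0.2, 0, 0, 0, 0, -1], [0, 0, 0, 0, 0, 0, -1], [0, 0, 0, 0, 0, 0, -1]]}}

```text
t: 23.65
eef_pos: [0.6027, 0.1473, 0.092]
tool_rot: [[-0.0, -1.0, -0.003], [-0.0, -0.003, 1.0], [-1.0, 0.0, -0.0]]
ft_force: [-0.0, -0.1, -0.8]
width: 0.0542
```

```bash
python3 w.py w10
```

```text
23.65 [0.6027 0.1473 0.092 ] 0.05422479202570014 [-0.  -0.1 -0.8] [[-0.0, -1.0], [-0.0, -0.003], [-1.0, 0.0]]
```

View pics/w10.png

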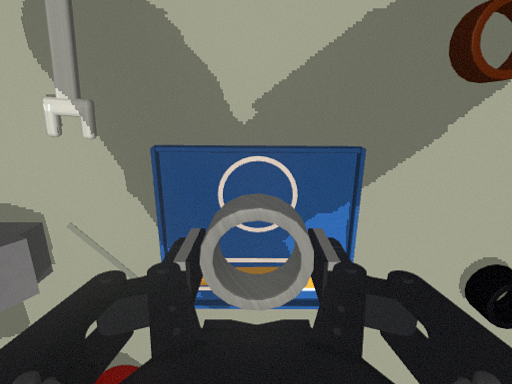

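```bash
python3 - <<'E'
from wm import *
cp=pickle.load(open('w.pkl','rb'))
print(onz(cp,257.5,252,.115))
print(onz(cp,258,156,.004),onz(cp,219,194,.004),onz(cp,297,194,.004))
E
```

```text
[0.60255472 0.14261172 0.115     ]
[0.60179447 0.11511393 0.004     ] [0.63499185 0.14787682 0.004     ] [0.56831334 0.14769858 0.004     ]
```

{"fn": "move_arm", "kwargs": {"rows": [[0, 0.02, -0.7, 0, 0, 0, -1], [0, 0, -0.7, 0, 0, 0, -1], [0, 0, -0.4, 0, 0, 0, -1], [0, 0, -0.15, 0, 0, 0, -1], [0, 0, 0, 0, 0, 0, -1], [0, 0, 0, 0, 0, 0, -1]]}}

```text
t: 24.45
eef_pos: [0.6035, 0.1493, 0.0152]
tool_rot: [[0.002, -1.0, -0.004], [0.001, -0.004, 1.0], [-1.0, -0.002, 0.001]]
ft_force: [-0.1, 0.1, -2.3]
width: 0.0544
```

{"fn": "move_arm", "kwargs": {"rows": [[-0.02, 0, -0.15, 0, 0, 0, -1], [0, 0, -0.08, 0, 0, 0, -1], [0, 0, 0, 0, 0, 0, -1], [0, 0, 0, 0, 0, 0, -1]]}}

```text
t: 24.95
eef_pos: [0.6018, 0.1491, 0.0049]
tool_rot: [[-0.0, -1.0, -0.004], [0.0, -0.004, 1.0], [-1.0, 0.0, 0.0]]
ft_force: [-0.4, 1.1, -0.6]
width: 0.0548
```

Roughly in contact; release and rise.

{"fn": "move_arm", "kwargs": {"rows": [[0, 0, 0, 0, 0, 0, 0.35], [0, 0, 0, 0, 0, 0, 0.5], [0, 0, 0, 0, 0, 0, 0.7], [0, 0, 0, 0, 0, 0, 0.8], [0, 0, 0.2, 0, 0, 0, 0.8], [0, 0, 0.5, 0, 0, 0, 0.8], [0, 0, 0.8, 0, 0, 0, 1], [0, 0, 0.8, 0, 0, 0, 1], [0, 0, 0.8, 0, 0, 0, 1], [0, 0, 0, 0, 0, 0, 1], [0, 0, 0, 0, 0, 0, 1]]}}

```text
t: 26.32
eef_pos: [0.6015, 0.149, 0.1287]
tool_rot: [[-0.0, -1.0, -0.004], [0.0, -0.004, 1.0], [-1.0, 0.0, 0.0]]
ft_force: [0.5, -0.5, -0.8]
width: 0.0859
```

```bash
python3 w.py w11
```

```text
26.325 [0.6015 0.149  0.1287] 0.08585713434716909 [ 0.5 -0.5 -0.8] [[-0.0, -1.0], [0.0, -0.004], [-1.0, 0.0]]
```

View pics/w11.png

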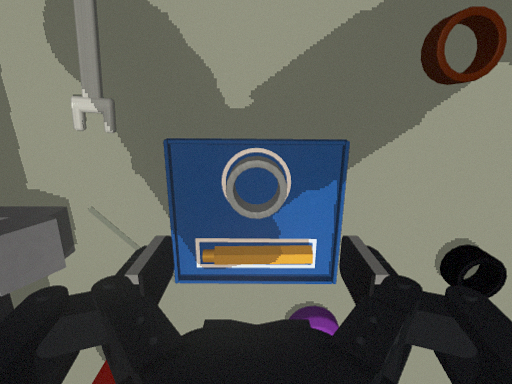

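```bash
python3 - <<'E'
from wm import *
cp=pickle.load(open('w.pkl','rb'))
im=np.load('w.npy');save(cv2.resize(im[140:230,200:320],(800,600),interpolation=cv2.INTER_CUBIC),'z11.png')
print('cup',onz(cp,256.5,188,.028));print(onz(cp,256.5,149,.004),onz(cp,222,182,.004),onz(cp,291,182,.004))
wb(lambda H,S,V:(V<40),(475,272),38,.014)
E
```

```text
cup [0.60169571 0.14783283 0.028     ]
[0.60179381 0.11621117 0.004     ] [0.63544592 0.14859951 0.004     ] [0.56790299 0.14836531 0.004     ]
[469.9 279.9] xy [0.378  0.2509 0.014 ] rect [70. 79.] [376.7 249.3] 2.9
```

View pics/z11.png

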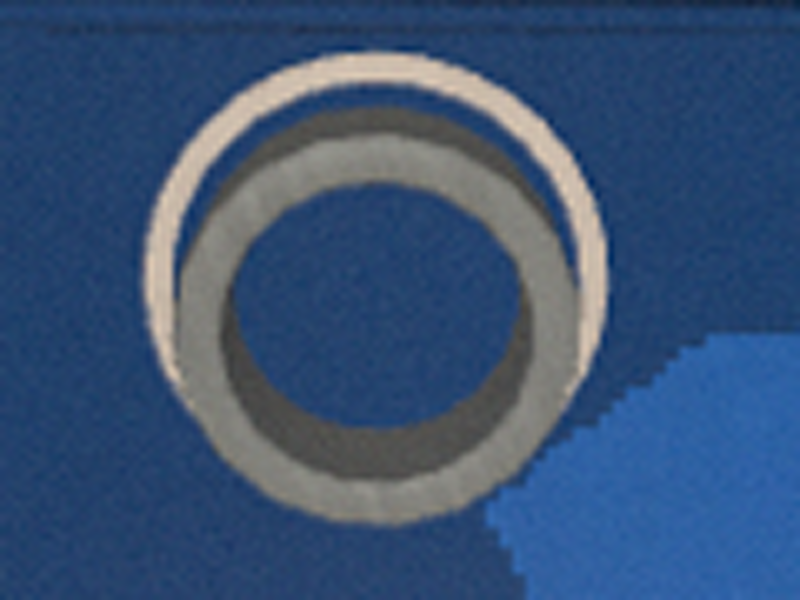

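{"fn": "move_arm", "kwargs": {"rows": [[-0.93, 0.38, 0, 0, 0, 0, 1], [-0.93, 0.38, 0, 0, 0, 0, 1], [-0.93, 0.38, 0, 0, 0, 0, 1], [-0.93, 0.38, 0, 0, 0, 0, 1], [-0.93, 0.38, 0, 0, 0, 0, 1], [-0.93, 0.38, 0, 0, 0, 0, 1], [0, 0, 0, 0, 0, 0, 1], [0, 0, 0, 0, 0, 0, 1]]}}

```text
t: 27.38
eef_pos: [0.3786, 0.2401, 0.1285]
tool_rot: [[-0.0, -1.0, -0.004], [-0.001, -0.004, 1.0], [-1.0, 0.0, -0.001]]
ft_force: [0.7, 0.2, -0.3]
width: 0.0854
```

```bash
python3 w.py w12; python3 - <<'E'
from wm import *
im=np.load('w.npy');save(cv2.resize(im[130:250,176:336],(800,600),interpolation=cv2.INTER_CUBIC),'z12.png')
wb(lambda H,S,V:(V<40),(256,188),45,.014)
E
```

```text
27.375 [0.3786 0.2401 0.1285] 0.08539388030683258 [ 0.7  0.2 -0.3] [[-0.0, -1.0], [-0.001, -0.004], [-1.0, 0.0]]
[257.2 187.3] xy [0.3782 0.242  0.014 ] rect [50. 55.] [378.8 242.8] 19.5
```

View pics/w12.png

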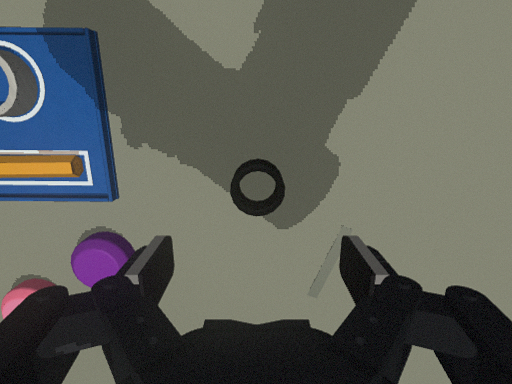

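View pics/z12.png

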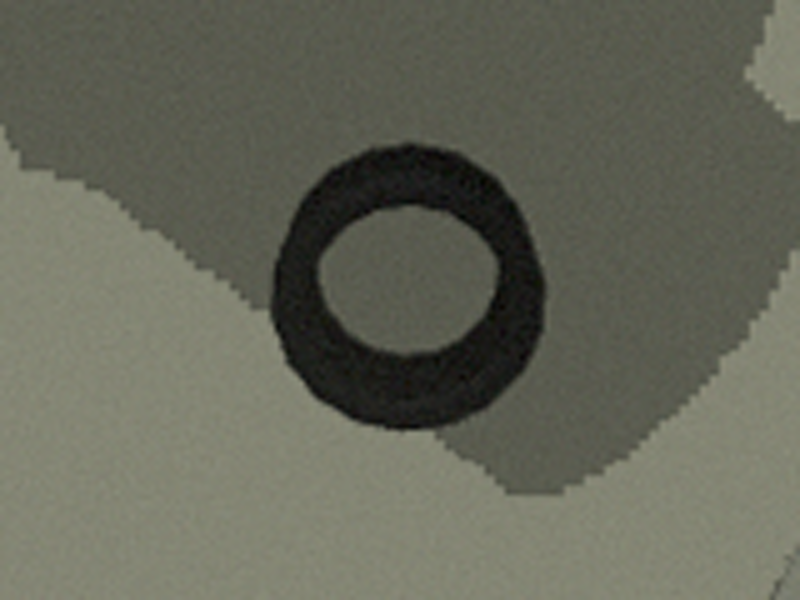

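{"fn": "move_arm", "kwargs": {"rows": [[-0.02, 0.03, -0.7, 0, 0, 0, 1], [0, 0, -0.7, 0, 0, 0, 1], [0, 0, -0.7, 0, 0, 0, 1], [0, 0, -0.6, 0, 0, 0, 1], [0, 0, -0.35, 0, 0, 0, 1], [0, 0, -0.1, 0, 0, 0, 1], [0, 0, 0, 0, 0, 0, 1], [0, 0, 0, 0, 0, 0, 1]]}}

```text
t: 28.42
eef_pos: [0.3784, 0.2417, 0.0035]
tool_rot: [[0.001, -1.0, -0.003], [0.001, -0.003, 1.0], [-1.0, -0.001, 0.001]]
ft_force: [0.2, -0.4, 0.5]
width: 0.0856
```

{"fn": "move_arm", "kwargs": {"rows": [[0, 0, -0.1, 0, 0, 0, 1], [0, 0, 0, 0, 0, 0, 0.4], [0, 0, 0, 0, 0, 0, -1], [0, 0, 0, 0, 0, 0, -1], [0, 0, 0, 0, 0, 0, -1], [0, 0, 0, 0, 0, 0, -1], [0, 0, 0, 0, 0, 0, -1]]}}

```text
t: 29.3
eef_pos: [0.3781, 0.2416, -0.0005]
tool_rot: [[0.001, -1.0, -0.004], [0.0, -0.004, 1.0], [-1.0, -0.001, 0.0]]
ft_force: [-1.2, -1.4, 5.4]
width: 0.0484
```

{"fn": "move_arm", "kwargs": {"rows": [[0, 0, 0.4, 0, 0, 0, -1], [0, 0, 0.9, 0, 0, 0, -1], [0, 0, 0.9, 0, 0, 0, -1], [0.2, -0.3, 0.8, 0, 0, 0, -1], [0.5, -0.9, 0, 0, 0, 0, -1], [0.55, -0.96, 0, 0, 0, 0, -1], [0.55, -0.96, 0, 0, 0, 0, -1], [0.55, -0.96, 0, 0, 0, 0, -1], [0.55, -0.96, 0, 0, 0, 0, -1], [0.55, -0.96, 0, 0, 0, 0, -1], [0.55, -0.96, 0, 0, 0, 0, -1], [0.55, -0.96, 0, 0, 0, 0, -1]]}}

```text
t: 30.8
eef_pos: [0.56, -0.0766, 0.1182]
tool_rot: [[-0.001, -1.0, -0.003], [0.0, -0.003, 1.0], [-1.0, 0.001, 0.0]]
ft_force: [1.2, 0.8, -2.6]
width: 0.0482
```

{"fn": "move_arm", "kwargs": {"rows": [[0.58, -0.96, 0, 0, 0, 0, -1], [0, -0.08, 0, 0, 0, 0, -1], [0, 0, 0, 0, 0, 0, -1], [0, 0, 0, 0, 0, 0, -1]]}}

```text
t: 31.3
eef_pos: [0.5826, -0.116, 0.1188]
tool_rot: [[-0.0, -1.0, -0.005], [0.0, -0.005, 1.0], [-1.0, 0.0, 0.0]]
ft_force: [0.3, 0.6, -0.8]
width: 0.0483
```

```bash
python3 w.py w13; python3 - <<'E'
from h import *
im=read_camera('scene');np.save('s13.npy',im);save(cv2.resize(im[150:280,100:280],(800,578)),'s13.png')
E
```

```text
31.3 [ 0.5826 -0.116   0.1188] 0.04829395394613605 [ 0.3  0.6 -0.8] [[-0.0, -1.0], [0.0, -0.005], [-1.0, 0.0]]
```

View pics/w13.png

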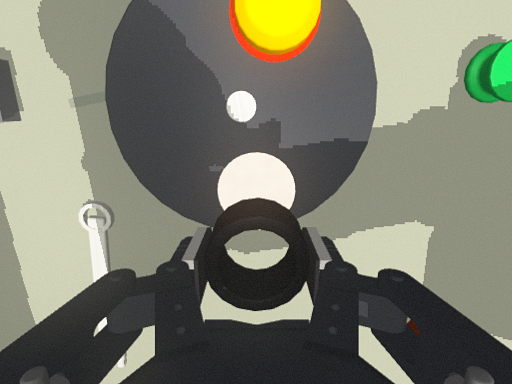

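View pics/s13.png

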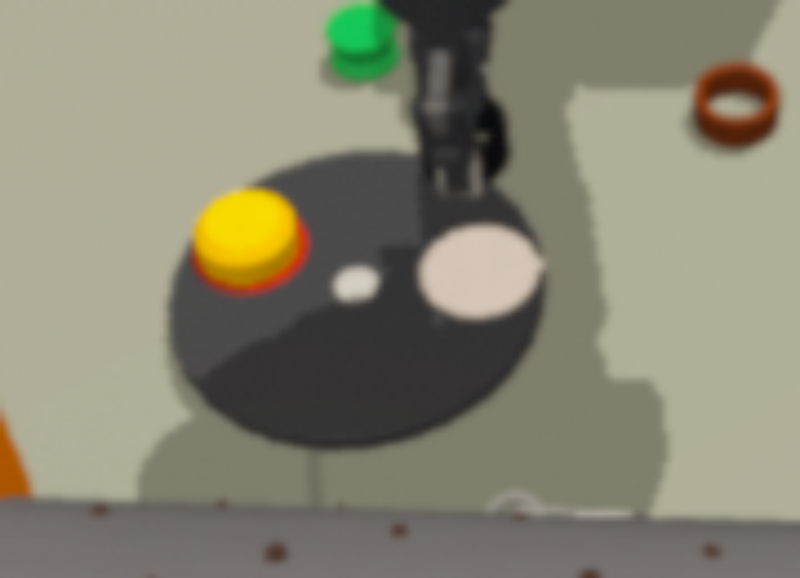

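```bash
python3 - <<'E'
from wm import *
cp=pickle.load(open('w.pkl','rb'))
print(onz(cp,256.5,152,.024),onz(cp,217.5,188,.024),onz(cp,295.5,188,.024))
E
```

```text
[ 0.58295139 -0.15045454  0.024     ] [ 0.61690933 -0.11875109  0.024     ] [ 0.54869134 -0.11906341  0.024     ]
```

{"fn": "move_arm", "kwargs": {"rows": [[0.01, -0.03, -0.7, 0, 0, 0, -1], [0, 0, -0.7, 0, 0, 0, -1], [0, 0, -0.5, 0, 0, 0, -1], [0, 0, -0.2, 0, 0, 0, -1], [0, 0, 0, 0, 0, 0, -1], [0, 0, 0, 0, 0, 0, -1]]}}

```text
t: 32.15
eef_pos: [0.5843, -0.1181, 0.036]
tool_rot: [[0.002, -1.0, -0.004], [-0.0, -0.004, 1.0], [-1.0, -0.002, -0.0]]
ft_force: [0.6, -0.2, -1.9]
width: 0.0486
```

White centre (.583, -.1165); on target.

{"fn": "move_arm", "kwargs": {"rows": [[-0.01, 0.02, -0.15, 0, 0, 0, -1], [0, 0, -0.08, 0, 0, 0, -1], [0, 0, 0, 0, 0, 0, -1], [0, 0, 0, 0, 0, 0, -1]]}}

```text
t: 32.65
eef_pos: [0.5831, -0.1174, 0.0257]
tool_rot: [[0.0, -1.0, -0.004], [-0.0, -0.004, 1.0], [-1.0, -0.0, -0.0]]
ft_force: [-0.2, 0.4, -0.6]
width: 0.0483
```

{"fn": "move_arm", "kwargs": {"rows": [[0, 0, -0.04, 0, 0, 0, -1], [0, 0, 0, 0, 0, 0, -1], [0, 0, 0, 0, 0, 0, -1]]}}

```text
t: 33.02
eef_pos: [0.5831, -0.1174, 0.0241]
tool_rot: [[0.0, -1.0, -0.004], [-0.0, -0.004, 1.0], [-1.0, -0.0, -0.0]]
ft_force: [-0.3, -0.1, -1.3]
width: 0.0486
```

Within ~0.5 mm of the surface; release.

{"fn": "move_arm", "kwargs": {"rows": [[0, 0, 0, 0, 0, 0, 0.2], [0, 0, 0, 0, 0, 0, 0.3], [0, 0, 0, 0, 0, 0, 0.5], [0, 0, 0, 0, 0, 0, 0.7], [0, 0, 0, 0, 0, 0, 0.8], [0, 0, 0.2, 0, 0, 0, 0.8], [0, 0, 0.5, 0, 0, 0, 0.8], [0, 0, 0.8, 0, 0, 0, 1], [0, 0, 0.8, 0, 0, 0, 1], [0, 0, 0.8, 0, 0, 0, 1], [0, 0, 0, 0, 0, 0, 1], [0, 0, 0, 0, 0, 0, 1]]}}

```text
t: 34.52
eef_pos: [0.5827, -0.1172, 0.1479]
tool_rot: [[-0.0, -1.0, -0.004], [0.0, -0.004, 1.0], [-1.0, 0.0, 0.0]]
ft_force: [-0.4, -0.7, -0.3]
width: 0.0853
```

```bash
python3 w.py w14
```

```text
34.525 [ 0.5827 -0.1172  0.1479] 0.0852803631152298 [-0.4 -0.7 -0.3] [[-0.0, -1.0], [0.0, -0.004], [-1.0, 0.0]]
```

View pics/w14.png

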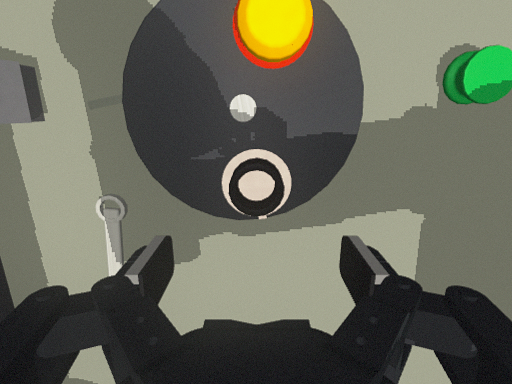

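{"fn": "move_arm", "kwargs": {"rows": [[-0.9, 0.3, 0.8, 0, 0, 0, 1], [-0.9, 0.3, 0.8, 0, 0, 0, 1], [-0.9, 0.3, 0.5, 0, 0, 0, 1], [-0.9, 0.3, 0, 0, 0, 0, 1], [-0.9, 0.3, 0, 0, 0, 0, 1], [-0.5, 0, 0, 0, 0, 0, 1], [0, 0, 0, 0, 0, 0, 1], [0, 0, 0, 0, 0, 0, 1]]}}

```text
t: 35.58
eef_pos: [0.3834, -0.0574, 0.2317]
tool_rot: [[-0.001, -1.0, -0.004], [-0.0, -0.004, 1.0], [-1.0, 0.001, -0.0]]
ft_force: [-0.3, -0.0, -0.1]
width: 0.0854
```

```bash
python3 - <<'E'
from wm import *
cp=pickle.load(open('w.pkl','rb'));print('black rim',onz(cp,256.5,186,.052),'guard',onz(cp,275,18,.050))
a=read_camera('scene');b=read_camera('side');np.save('scene9.npy',a);np.save('side9.npy',b)
save(np.vstack([cv2.resize(a[140:260,120:430],(775,300)),cv2.resize(b[110:290,150:390],(400,300))[:,:400].repeat(1,0) if 0 else cv2.copyMakeBorder(cv2.resize(b[110:290,150:390],(400,300)),0,0,0,375,0)]),'f.png')
import meas
meas.img={'scene':a,'side':b}
for nm in('rusty',):
  for n,p in(('scene',(265,174)),('side',(222,200))):
    q,h,ar=meas.blob(n,p,lambda H,S,V:((H<12)|(H>172))&(S>110),15);print(n,q)
for n,p in(('scene',(156,200)),('side',(296,253))):
    q,h,ar=meas.blob(n,p,meas.yel,28);print('guard',n,onz(meas.cps[n],*q,.037))
for n,p in(('scene',(207,205)),('side',(284,216))):
    q,h,ar=meas.blob(n,p,lambda H,S,V:(V>150)&(S<60),24);print('white',n,q,onz(meas.cps[n],*q,.024))
E
```

```text
black rim [ 0.58295334 -0.12157764  0.052     ] guard [ 0.56946987 -0.25256291  0.05      ]
scene [265.31755424 173.15450362]
side [222.10739857 200.02545744]
guard scene [ 0.57201641 -0.25527141  0.037     ]
guard side [ 0.56956243 -0.25749926  0.037     ]
white scene [214.67055677 214.66496475] [ 0.59562906 -0.09776967  0.024     ]
white side [283.46596491 221.75298246] [ 0.58162958 -0.12112318  0.024     ]
```

View pics/f.png

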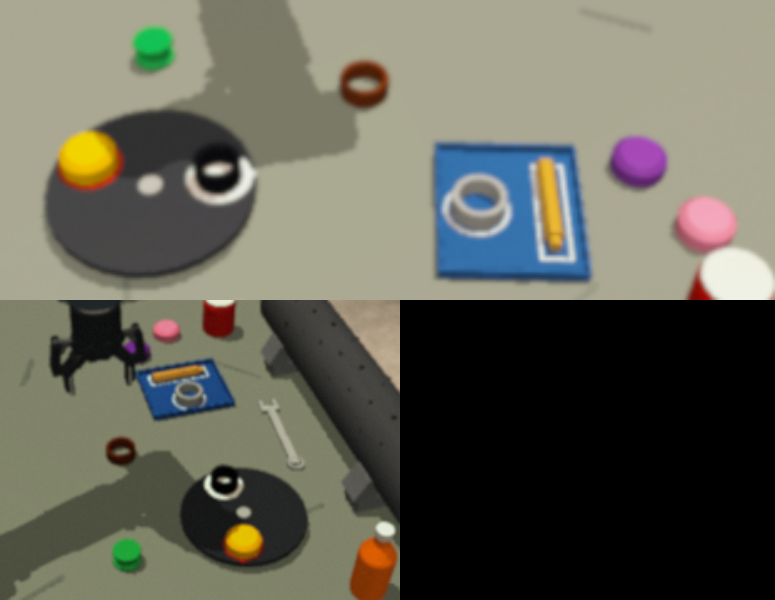

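```bash
python3 - <<'E'
from meas import *
import meas
meas.img={'scene':np.load('scene9.npy'),'side':np.load('side9.npy')}
rs=[]
for n,p in(('scene',(207,207)),('side',(284,218))):
    q,h,ar=meas.blob(n,p,lambda H,S,V:(V<48),11);print(n,q,onz(cps[n],*q,.038),ar);rs.append(ray(cps[n],*q))
print(tri(rs))
for n,p in(('scene',(207,207)),('side',(284,218))):
    save(cv2.resize(meas.img[n][p[1]-25:p[1]+25,p[0]-30:p[0]+30],(720,600),interpolation=cv2.INTER_CUBIC),'c'+n+'.png')
E
```

```text
scene [205.98061389 205.29617663] [ 0.57667222 -0.12097614  0.038     ] 309.5
side [284.98502758 217.06382979] [ 0.58707514 -0.11669017  0.038     ] 211.5
[ 0.58389005 -0.12083537  0.04452425]
```

View pics/cscene.png

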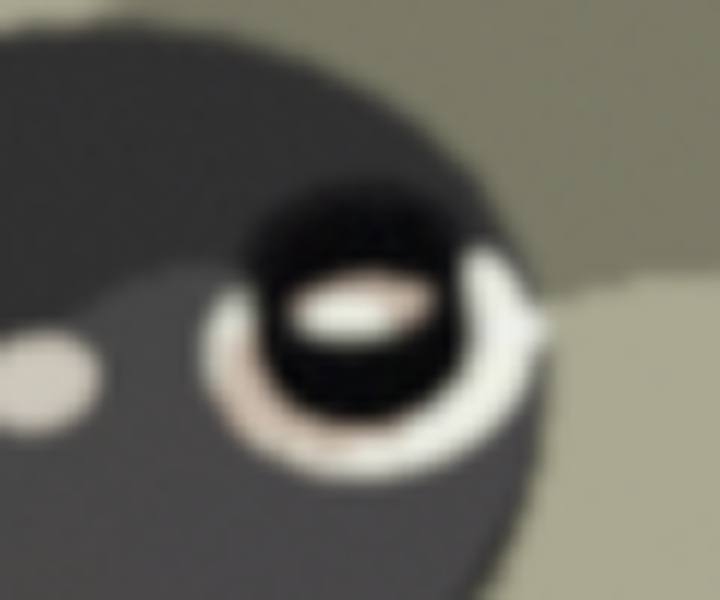

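View pics/cside.png

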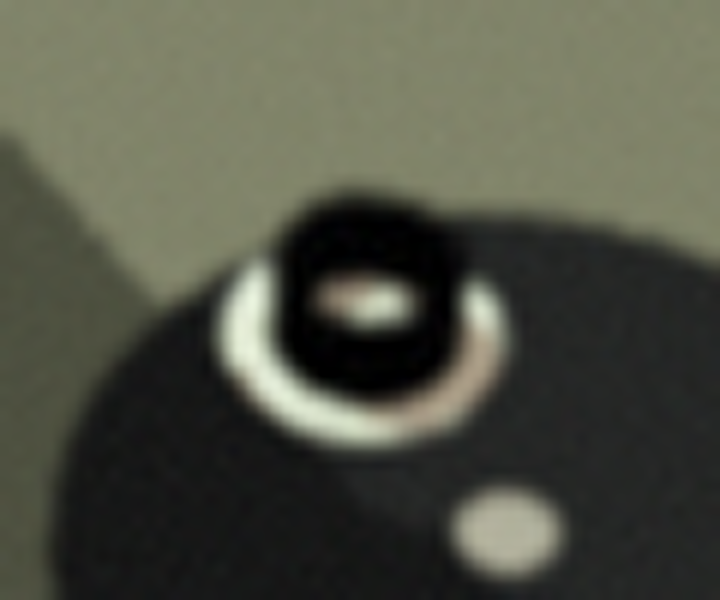

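```bash
python3 - <<'E'
from h import *
print(sign_off(),observe()['t'])
E
```

```text
the job is handed in; nothing more can be done
the job is handed in; nothing more can be done
```

Both kits are made up and the job is handed in. It took about 36 s of the 96 s allowed; sign-off gives no verdict.

My last camera checks:

| Part | Place | Estimated offset from centre |
|---|---|---|
| Bright cup | round outline | about 1 mm |
| Brass drift | long outline, lengthwise within about 1° | about 3 mm (placed inward on purpose to clear the rim) |
| Yellow end guard | red mark | about 1–2 mm |
| Black cup | white mark | about 1–5 mm |

- **Turntable and scrap cup:** The turntable showed no visible turn. I measured the white mark at the same position before and after the guard was placed, to within about 1 mm. The rusty cup's image position is unchanged to a fraction of a pixel.
- **Disagreements:** The black cup's readings differ. The wrist view and triangulation put it about 4–5 mm off in y. The uneven white margin in the scene picture suggests about 1.5 mm. Both are inside the 12 mm limit, so I left it.
- **Failed check:** The final colour-blob fit of the white mark was spoiled by the cup and highlights on it, so I judged the mark from the pictures instead.

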